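# Load the tape winder and hold its enabling lever

### The job

Put the smaller of the two tape rolls (the low one with the thin wall) on the hub of the tape winder so that it lies flat on the turntable, and let go of it. Then press the winder's spring-loaded enabling lever down with the fingertips to its middle position, with the pointer between the two collars of the gauge post, never pressing it through to the bottom, and finish while still holding it there. Leave the larger roll, the jar and the pen where they are.

Things in the scene. Friction and masses are not known exactly. Their poses are not given: they have to be found in the camera images.
- heat_tape: The smaller tape roll: a rigid ring of 74 mm outer diameter, round hole of about 48 mm, wall about 13 mm thick, 19 mm high, 90 g, lying flat on the table. Origin: centre of its underside; z up along the hole. Too wide to take across; take it across its wall, one finger in the hole, gripping only the upper 7 mm or so so that the finger in the hole stays above the hub.
- masking_tape: The larger tape roll (stays where it is): 92 mm outer diameter, 24 mm high, wall about 24 mm thick. Origin: centre of its underside. The two rolls may lie in either order.
- winder: The tape winder, fixed to the table: grey base plate 150 x 290 mm with its top 14 mm above the table, a motor block with a round turntable at its +y end and the enabling lever at its -y end. Origin: centre of the underside; x points away from the robot at yaw 0 (it stands turned up to 0.35 rad either way).
- hub_seat (a point): Centre of the turntable's top face at the foot of the hub, 45 mm above the table, at (0, 75, 45) mm in the winder's frame. The turntable is a disc of 96 mm diameter; the hub is a fixed steel boss of 41 mm diameter and 9 mm height (its upper 3 mm tapered to 35 mm). A seated roll has its origin at this point.
- lever_pad (a point): Centre of the top face of the lever's black pad (44 mm along the lever, 40 mm wide), where the fingertips press. At rest at (-40, -85, 83) mm in the winder's frame, so 83 mm above the table; it moves with the lever. The hinge lies 95 mm from it toward the winder's +x, 78 mm above the table, parallel to the winder's y.
- enable_lever: The enabling lever with its black pad, about 117 mm long, reaching from its hinge toward the winder's -x (the robot's side). Origin: on the hinge axis, at (55, -85, 78) mm in the winder's frame; x along the lever away from the pad. The pin of the gauge post (top 87 mm above the table) stands 40 mm beside the pad's centre, on its -y side.
- lever_angle (a joint): Angle of the enabling lever in rad: 0 = released (level), grows as the pad goes down, stop at 0.42. A spring returns it: 4 N at the pad at first, 8 N in the middle, 13 N at the stop. The middle position is 0.20 rad (pad 19 mm down); the pointer is between the collars from 0.13 to 0.27 rad (pad 12 to 25 mm down). From 0.36 rad (pad 33 mm down) it counts as pressed through.
- screw_jar: A white jar, 70 mm diameter, 58 mm high, to the right of the winder; stays where it is. Origin: centre of its underside.
- marker_black: A marker pen 134 mm long, 16 mm thick, lying along x at the left of the two rolls; stays where it is. Origin: centre of its underside.
Mind the look-alikes: they are no part of the job. What is shaped like the heat_tape but blue is not meant.

How it is judged:
On the way, in this order (a step that is already met when the one before it is completed fails the run):
1. the smaller roll lies flat on the turntable round the hub, let go, the lever still released (horizontal distance between heat_tape and hub_seat below 0.007 m and z of heat_tape in the frame of hub_seat between -0.003 and 0.003 m and angle between heat_tape's own z axis and vertical below 0.06 rad and contact force between the fingers and heat_tape below 0.1 N and value of joint lever_angle below 0.06 rad), for 0.2 s.
2. the fingertips hold the lever in its middle position (value of joint lever_angle between 0.13 and 0.27 rad and contact force between the fingers and enable_lever above 2 N), for 0.5 s.
At the end, for the whole second after the job is handed in: Smaller roll flat round the hub (7 mm of centre, 3 mm of the turntable, tilt under 0.06 rad), at rest, untouched; fingers press the lever (over 2 N) and hold it still between 0.13 and 0.27 rad; larger roll, jar and pen within 30 mm of their starts (all of step 2 and horizontal distance between heat_tape and hub_seat below 0.007 m and z of heat_tape in the frame of hub_seat between -0.003 and 0.003 m and angle between heat_tape's own z axis and vertical below 0.06 rad and contact force between the fingers and heat_tape below 0.1 N and velocity of joint lever_angle between -0.05 and 0.05 rad/s and linear speed of heat_tape below 0.02 m/s and distance of each of masking_tape, screw_jar, marker_black from where it was at the start of the episode below 0.03 m); the arm keeps its last pose, push and grip.
It fails at once if the lever was pressed through (0.36 rad or more) (value of joint lever_angle above 0.36 rad).
It fails at once if a bystander was disturbed (distance of any of masking_tape, screw_jar, marker_black from where it was at the start of the episode above 0.03 m).
It also fails if it takes over 42 s, if anything falls off the work surface, if the arm or the gripper's body presses on something with over 40 N, if the wrist force passes 120 N, or if a joint passes its speed limit or range.

### The arm

A 7-joint arm with a two-finger parallel gripper is mounted at the origin on a cart in front of the work surface, level with it; the furniture and walls round the work are solid. World frame = base frame: x ahead of the robot, y to its left, z up, the work surface at z = 0. Lengths are in m, angles in rad, forces in N, time in s.
With the tool pointing down it reaches from about 0.4 to 0.9 m from the base axis. Payload 5.5 kg.
Tool frame: the origin (TCP) lies midway between the tips of the shut fingers; the grasp point (between the pads) lies 19 mm behind it; z points along the fingers, y is the line along which they close (so a half turn about z gives the same grasp; the last joint's range is limited). The gripper opens to 92 mm and grips with 3 to 60 N. Pads are 19 mm wide; open, the fingers measure 130 mm over their backs; the gripper's body (75 mm by 190 mm) begins 47 mm behind the grasp point.
Start: joints at [-0.889, 0.501, -0.427, 1.55, 0.221, 1.138, -0.21], TCP at [0.264, 0.594, 0.227] pointing down, gripper open.
Joint ranges: [-2.88, 2.88], [-0.31, 2.03], [-1.54, 1.56], [0.2, 2.42], [-1.41, 4.55], [0.19, 2.02], [-2.57, 2.57]. Speed limits (rad/s): [2.57, 2.57, 3.14, 3.14, 3.14, 3.14, 3.14].

### API

Orientations are given as a unit quaternion [x, y, z, w].
In Python, from bench import sensors, viewer, ticket gives the robot as it stands.
- The arm moves only by the shell command python3 -m handwheel 'ROWS' [FORCE]. ROWS is JSON, a list of rows, each an object of numbers: "ax", "ay", "az": the turn, a rotation vector about the tool's x, y, z in degrees; "dx", "dy", "dz": the shift along the tool's x, y, z in cm; "claw": the opening, from 0 (shut) to 1 (fully open). A call has 1 to 10 rows; each row is the pose to reach, as a shift and turn from the pose commanded when the call began, along the tool's axes at that moment; what a row does not reach only later rows make up. A row lasts 1/8 s, in which the tool goes at most 62.5 mm and 10.7 degrees, less where a joint would pass 70% of its speed; a pose out of reach is approached as far as the arm can. A call with a gripper value outside its range is refused whole. The fingers move at their own pace and stop on an object; FORCE is the grip in N (left out, the last holds). Time passes only in rows, so rows that repeat a pose let the fingers close. It gives the time, the measured TCP pose, the force, the opening and the grip force at its end, in the units of the state.
- sensors.get_obs(): the state, without advancing time (a new reading comes with each control period).
- viewer.camera(name): name is "scene" or "side" or "wrist"; returns the picture (384x512x3 uint8, blue, green, red); there is no depth.
- viewer.camera_params(name): a dict with "fx", "fy", "cx", "cy" (pixels), "D" ([k1, k2, p1, p2, k3] as OpenCV has them; the pictures are not rectified), "position" and "attitude" of the camera in the world. Camera axes: x right, y up, looking along -z (the intrinsics and any distortion apply to the point x, -y, -z); pixel columns grow to the right and rows downward; lengths in m; the calibration is good to about 2 mm. A picture is of the moment at which its call begins: read the wrist's pose just before it. camera_params takes no time and is no camera call; for the wrist camera it gives the pose at the moment of the call.
- ticket.sign_off(): hands the job in; it is judged then, once.
The state is a dict: "clock": time; "joints": joint angles; "joint_velocities": joint speeds; "joint_torque": joint torques, N m; "tool_pos": TCP position; "eef_rot": TCP orientation; "contact_force": force on the tool from outside, world axes, zero at the start; "moment": the same for the moment, N m; "finger_gap": opening from 0.0 (shut) to 1.0 (fully open); "gripper_force": force on a finger pad.
Only numpy, scipy, OpenCV 4.12 (cv2) and the standard library are available. Lean on these libraries where they do the work, as an engineer would, in place of code of your own. Each camera call takes 0.05 s, during which the arm holds its last target. There are 200 camera calls.

## Working session

There is one attempt and no reset: what is moved stays moved. The work goes in short steps, Python scripts to look and compute and a shell command to move; the robot and the scene stay as the last step left them, time stands still between calls to the robot, and variables do not carry over. Pictures are saved under pics/ and viewed, at most 10 in all, crops included, and the job is handed in when it is done.

```bash
mkdir -p pics
cat > h.py <<'E'
import numpy as np,cv2
from scipy.spatial.transform import Rotation as R
from bench import sensors,viewer,ticket
def rot(a):
    a=np.array(a); return a if a.shape==(3,3) else R.from_quat(a).as_matrix()
def ray(p,px):
    K=np.array([[p['fx'],0,p['cx']],[0,p['fy'],p['cy']],[0,0,1]])
    u=cv2.undistortPoints(np.array(px,float).reshape(-1,1,2),K,np.array(p['D'],float)).reshape(-1,2)
    d=np.c_[u[:,0],-u[:,1],-np.ones(len(u))]
    return np.array(p['position']),d@rot(p['attitude']).T
def onz(p,px,z):
    o,d=ray(p,px); return o+d*((z-o[2])/d[:,2])[:,None]
def proj(p,X):
    K=np.array([[p['fx'],0,p['cx']],[0,p['fy'],p['cy']],[0,0,1]])
    q=(np.atleast_2d(X)-p['position'])@rot(p['attitude'])*[1,-1,-1]
    return cv2.projectPoints(q,np.zeros(3),np.zeros(3),K,np.array(p['D'],float))[0].reshape(-1,2)
E
python3 - <<'E'
from h import *
for n in('scene','side'):
    cv2.imwrite(f'pics/{n}0.png',viewer.camera(n)); print(n,viewer.camera_params(n))
print(sensors.get_obs())
E
```

```text
scene {'fx': 420.80140507363626, 'fy': 420.80140507363626, 'cx': 261.4859049834751, 'cy': 196.18796499949156, 'D': array([-0.11592446,  0.        ,  0.        ,  0.        ,  0.        ]), 'position': array([-0.06455978, -0.53410563,  0.86342808]), 'attitude': array([ 0.35031783, -0.15483659, -0.39548857,  0.83480048])}
side {'fx': 372.55561991501907, 'fy': 372.55561991501907, 'cx': 257.29085010778704, 'cy': 193.28323879923548, 'D': array([-0.05792211,  0.        ,  0.        ,  0.        ,  0.        ]), 'position': array([0.44599384, 0.75979551, 1.14246959]), 'attitude': array([-0.019075  ,  0.30764068,  0.94958959, -0.05720986])}
{'clock': 0.1, 'joints': array([-0.88882636,  0.50174898, -0.42683765,  1.55133373,  0.22081962,
        1.13829718, -0.21029895]), 'joint_velocities': array([ 1.19781957e-03, -1.11432047e-03, -9.47510044e-05, -3.43132075e-03,
       -1.85756495e-03,  2.97064011e-04, -1.09683410e-03]), 'joint_torque': array([-1.13977172e-02, -5.67864633e+01, -5.83836839e+00, -2.79915333e+01,
       -6.89700991e-02,  2.40523129e-02,  2.48503869e-05]), 'tool_pos': array([0.26408459, 0.59325321, 0.22579282]), 'eef_rot': array([ 2.07818311e-01,  9.78167063e-01, -8.38205123e-04, -2.07905421e-04]), 'contact_force': array([ 0.14722665,  0.13568866, -0.25473418]), 'moment': array([0.02238759, 0.00758999, 0.00391952]), 'gripper_force': 0.0, 'finger_gap': 0.9988433442827814}
```

View pics/scene0.png

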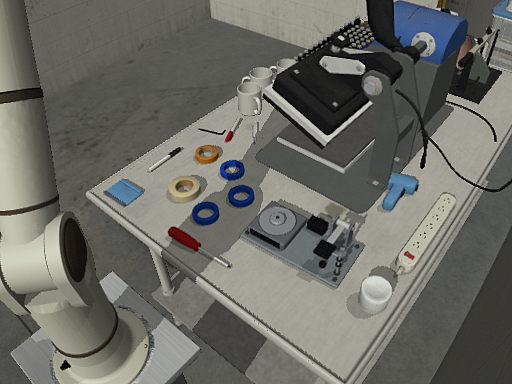

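View pics/side0.png

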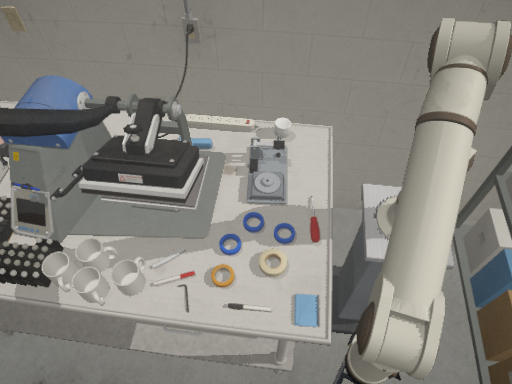

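Ring-like things (scene px): orange (206,154), cream (184,188), and three blue at (232,170), (241,196), (205,213). Orange fits heat_tape: it is smaller, low and thin-walled. Cream is the larger masking tape with the thick wall, and the blue ones are look-alikes. I'll measure and confirm in a crop.

Run:
```python
from h import *
tiles=[]
for n,c,w in(('scene',(200,170),(300,245)),('side',(245,268),(268,170))):
    im=cv2.imread(f'pics/{n}0.png'); p=viewer.camera_params(n)
    hsv=cv2.cvtColor(im,cv2.COLOR_BGR2HSV)
    for nm,lo,hi,z in(('orange',(8,150,90),(22,255,255),.019),('cream',(14,40,130),(30,140,255),.024)):
        m=cv2.inRange(hsv,lo,hi)
        cs=cv2.findContours(m,cv2.RETR_EXTERNAL,cv2.CHAIN_APPROX_NONE)[0]
        for q in cs:
            if cv2.contourArea(q)<80: continue
            X=onz(p,q.reshape(-1,2),z)[:,:2]
            (cx,cy),r=cv2.minEnclosingCircle(X.astype(np.float32)); print(n,nm,q.mean((0,1)).round(),np.round([cx,cy,r],4))
    for cc,hw in((c,50),(w,65)):
        t=im[cc[1]-hw:cc[1]+hw,cc[0]-hw:cc[0]+hw]; tiles.append(cv2.resize(t,(300,300),interpolation=cv2.INTER_CUBIC))
cv2.imwrite('pics/crop.png',np.vstack([np.hstack(tiles[:2]),np.hstack(tiles[2:])]))
```

```text
scene orange [206. 154.] [0.6118 0.2791 0.0458]
scene cream [183. 188.] [0.4522 0.2145 0.0575]
side orange [222. 275.] [0.6186 0.2887 0.037 ]
side cream [222. 274.] [0.6181 0.2883 0.0279]
side cream [272. 262.] [0.461  0.2258 0.0491]
```

View pics/crop.png

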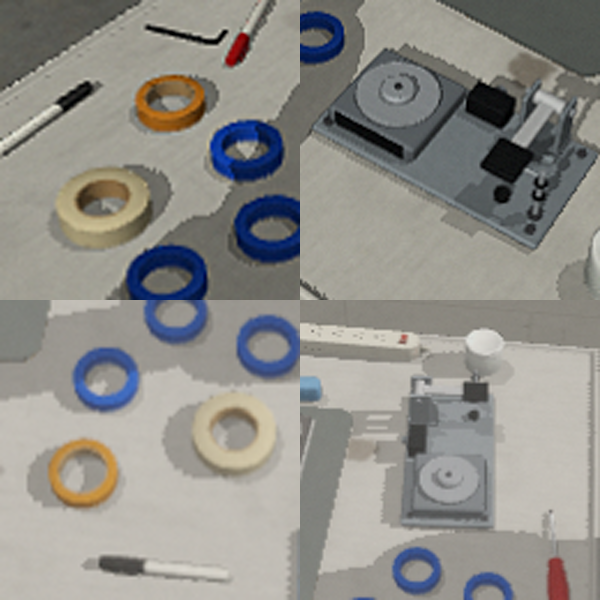

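The crop confirms it: orange (thin-walled, low) is heat_tape, and cream, with its thick wall, is the masking tape. Next I triangulate the winder roughly and work out the move above the ring.

```bash
cat >> h.py <<'E'
def tri(a,b):
    (o1,d1),(o2,d2)=a,b; d1=d1[0]/np.linalg.norm(d1[0]);d2=d2[0]/np.linalg.norm(d2[0])
    s=np.linalg.lstsq(np.c_[d1,-d2],o2-o1,rcond=None)[0]; A=o1+s[0]*d1;B=o2+s[1]*d2
    return (A+B)/2,np.linalg.norm(A-B)
def go(target,yaw_y_deg):
    "relative shift (cm, tool axes) and az (deg) to target, tool y at azimuth yaw (mod 180)"
    o=sensors.get_obs(); M=R.from_quat(o['eef_rot']).as_matrix()
    d=M.T@(np.array(target)-o['tool_pos'])*100
    a=np.degrees(np.arctan2(M[1,1],M[0,1])); t=-((yaw_y_deg-a+90)%180-90)
    print('t',o['clock'],'pos',o['tool_pos'].round(4),'yaw',a.round(1),'tilt',np.degrees(np.arccos(-M[2,2])).round(2),'shift',d.round(2),'az',t.round(1))
E
python3 - <<'E'
from h import *
s=viewer.camera_params('scene');d=viewer.camera_params('side')
for nm,a,b,z in(('hub',(277.5,219.5),(267.6,181),.054),('pad',(324.7,249.3),(279.3,144.9),.083),('orange',(206,152.5),(222.2,274.6),.019)):
    print(nm,tri(ray(s,[a]),ray(d,[b])),onz(s,[a],z)[0,:2],onz(d,[b],z)[0,:2])
for nm,px in(('press near edges',[(192,195),(85,185),(225,150),(218,228)]),('mug',[(130,290)])): print(nm,onz(d,px,0.0).round(3).tolist())
go((.617,.31,.2),90)
w=viewer.camera_params('wrist');o=sensors.get_obs();M=R.from_quat(o['eef_rot']).as_matrix()
print('cam in tool',M.T@(w['position']-o['tool_pos']),'look',M.T@-rot(w['attitude'])[:,2],w['fx'])
E
```

```text
hub (array([ 0.51217858, -0.08770839,  0.04839421]), np.float64(0.0022017133220078515)) [ 0.50940912 -0.09100743] [ 0.51090127 -0.08260529]
pad (array([ 0.48478551, -0.24818813,  0.07849257]), np.float64(0.005077785474506501)) [ 0.48441561 -0.25048922] [ 0.48254026 -0.24187241]
orange (array([0.61893544, 0.28603035, 0.01596916]), np.float64(8.979345451829732e-05)) [0.6165405  0.28309219] [0.61842945 0.28732888]
press near edges [[0.791, -0.024, 0.0], [1.219, -0.02, 0.0], [0.706, -0.265, 0.0], [0.667, 0.107, 0.0]]
mug [[0.907, 0.369, 0.0]]
t 0.1 pos [0.2641 0.5933 0.2258] yaw 66.0 tilt 0.1 shift [-43.76 -11.53   2.6 ] az -24.0
cam in tool [ 0.08241973  0.00042874 -0.15885374] look [-3.00658862e-01 -1.20237838e-04  9.53731741e-01] 345.0328464590783
```

```bash
python3 -m handwheel '[{"dx":-6,"dy":-1.5,"dz":0.3,"az":-4},{"dx":-12,"dy":-3,"dz":0.8,"az":-9},{"dx":-18,"dy":-4.7,"dz":1.2,"az":-14},{"dx":-24,"dy":-6.3,"dz":1.6,"az":-19},{"dx":-30,"dy":-7.9,"dz":2,"az":-24},{"dx":-36,"dy":-9.5,"dz":2.3,"az":-24},{"dx":-40,"dy":-10.5,"dz":2.6,"az":-24},{"dx":-43.8,"dy":-11.5,"dz":2.6,"az":-24,"claw":0.36},{"dx":-43.8,"dy":-11.5,"dz":2.6,"az":-24,"claw":0.36},{"dx":-43.8,"dy":-11.5,"dz":2.6,"az":-24,"claw":0.36}]' 15
python3 - <<'E'
from h import *
p=viewer.camera_params('wrist'); im=viewer.camera('wrist'); cv2.imwrite('pics/w1.png',im)
m=cv2.inRange(cv2.cvtColor(im,cv2.COLOR_BGR2HSV),(8,120,60),(24,255,255))
m=cv2.morphologyEx(m,cv2.MORPH_CLOSE,np.ones((3,3)))
cs=cv2.findContours(m,cv2.RETR_CCOMP,cv2.CHAIN_APPROX_NONE)[0]
for q in cs:
    if cv2.contourArea(q)<300: continue
    for z in(.019,0):
        X=onz(p,q.reshape(-1,2),z)[:,:2]
        A=np.c_[X,np.ones(len(X))]; s=np.linalg.lstsq(A,(X**2).sum(1),rcond=None)[0]; c=s[:2]/2
        print(q.mean((0,1)).round(),z,c.round(4),np.sqrt(s[2]+c@c).round(4))
go((.617,.31,.2),90)
E
```

```text
[379. 353.] 0.019 [0.5154 0.6512] 0.1156
[379. 353.] 0 [0.5323 0.6525] 0.1216
[444. 300.] 0.019 [0.5139 0.7209] 0.0326
[444. 300.] 0 [0.5308 0.7258] 0.0342
[ 74. 300.] 0.019 [0.3366 0.3214] 0.0325
[ 74. 300.] 0 [0.3443 0.3055] 0.0342
t 0.15 pos [0.2641 0.5933 0.2259] yaw 66.0 tilt 0.09 shift [-43.76 -11.53   2.61] az -24.0validation failed for argument at $[0]...
```

View pics/w1.png

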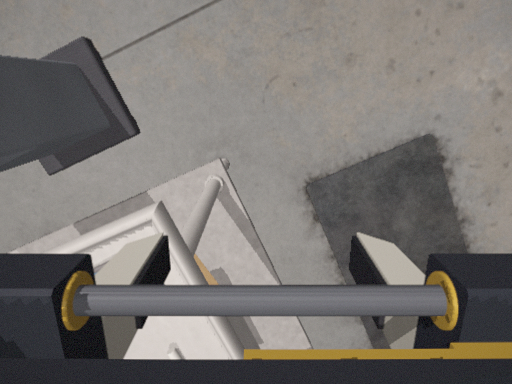

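The picture shows floor and the open fingers because the arm hasn't moved: the call was refused. Each row probably needs all seven fields.

```bash
python3 -m handwheel '[{"ax":0,"ay":0,"dx":-6,"dy":-1.5,"dz":0.3,"az":-4,"claw":1},{"ax":0,"ay":0,"dx":-12,"dy":-3,"dz":0.8,"az":-9,"claw":1},{"ax":0,"ay":0,"dx":-18,"dy":-4.7,"dz":1.2,"az":-14,"claw":1},{"ax":0,"ay":0,"dx":-24,"dy":-6.3,"dz":1.6,"az":-19,"claw":0.36},{"ax":0,"ay":0,"dx":-30,"dy":-7.9,"dz":2,"az":-24,"claw":0.36},{"ax":0,"ay":0,"dx":-36,"dy":-9.5,"dz":2.3,"az":-24,"claw":0.36},{"ax":0,"ay":0,"dx":-40,"dy":-10.5,"dz":2.6,"az":-24,"claw":0.36},{"ax":0,"ay":0,"dx":-43.8,"dy":-11.5,"dz":2.6,"az":-24,"claw":0.36},{"ax":0,"ay":0,"dx":-43.8,"dy":-11.5,"dz":2.6,"az":-24,"claw":0.36},{"ax":0,"ay":0,"dx":-43.8,"dy":-11.5,"dz":2.6,"az":-24,"claw":0.36}]' 15
cat > ring.py <<'E'
from h import *
def ring(im,p,zs):
    m=cv2.inRange(cv2.cvtColor(im,cv2.COLOR_BGR2HSV),(8,150,60),(24,255,255))
    m=cv2.morphologyEx(m,cv2.MORPH_CLOSE,np.ones((3,3)))
    for q in cv2.findContours(m,cv2.RETR_CCOMP,cv2.CHAIN_APPROX_NONE)[0]:
        if cv2.contourArea(q)<300: continue
        for z in zs:
            X=onz(p,q.reshape(-1,2),z)[:,:2]
            A=np.c_[X,np.ones(len(X))]; s=np.linalg.lstsq(A,(X**2).sum(1),rcond=None)[0]; c=s[:2]/2
            print(q.mean((0,1)).round(),z,c.round(4),np.sqrt(s[2]+c@c).round(4))
E
python3 - <<'E'
from ring import *
p=viewer.camera_params('wrist'); im=viewer.camera('wrist'); cv2.imwrite('pics/w2.png',im)
ring(im,p,(.019,0)); go((.617,.31,.2),90)
print(sensors.get_obs()['finger_gap'])
E
```

```text
clock: 1.4
tool_pos: [0.617, 0.3111, 0.2002]
eef_rot: [-0.0, 1.0, 0.0, -0.001]
contact_force: [-0.2, 0.3, -0.3]
finger_gap: 0.366
gripper_force: 0.0
[290. 353.] 0.019 [0.8411 0.3479] 0.1228
[290. 353.] 0 [0.8582 0.3499] 0.1297
[186. 301.] 0.019 [0.7753 0.2467] 0.0309
[186. 301.] 0 [0.7887 0.2431] 0.0326
[333. 300.] 0.019 [0.7749 0.3755] 0.032
[333. 300.] 0 [0.7883 0.3791] 0.0338
[236. 169.] 0.019 [0.6177 0.2883] 0.0365
[236. 169.] 0 [0.6224 0.2869] 0.0386
[236. 170.] 0.019 [0.6188 0.288 ] 0.028
[236. 170.] 0 [0.6235 0.2866] 0.0295
t 1.45 pos [0.6164 0.312  0.2004] yaw 90.1 tilt 0.09 shift [-0.06 -0.2   0.04] az 0.1
0.35886957220339344
```

View pics/w2.png

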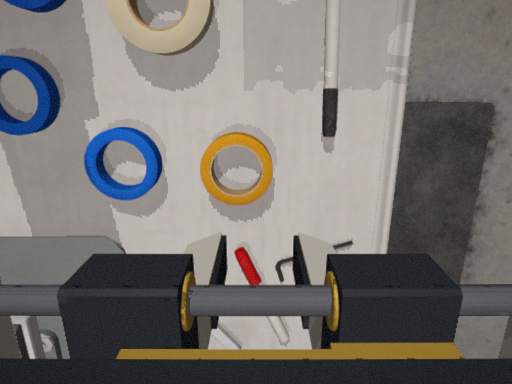

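The wrist view shows the orange ring at px (236,169), centre about (0.618, 0.288), radius OK. The red screwdriver and hex key lie just beyond it, low down. I descend part way over the wall on the +y side.

```bash
python3 -m handwheel '[{"ax":0,"ay":0,"az":0,"dx":-0.1,"dy":0.75,"dz":6,"claw":0.36},{"ax":0,"ay":0,"az":0,"dx":-0.1,"dy":0.75,"dz":12,"claw":0.36},{"ax":0,"ay":0,"az":0,"dx":-0.1,"dy":0.75,"dz":15,"claw":0.36},{"ax":0,"ay":0,"az":0,"dx":-0.1,"dy":0.75,"dz":15,"claw":0.36},{"ax":0,"ay":0,"az":0,"dx":-0.1,"dy":0.75,"dz":15,"claw":0.36}]' 20
python3 - <<'E'
from ring import *
p=viewer.camera_params('wrist'); im=viewer.camera('wrist'); cv2.imwrite('pics/w3.png',im)
ring(im,p,(.019,)); go((.618,.3185,.0125),90)
E
```

```text
clock: 2.08
tool_pos: [0.619, 0.32, 0.0526]
eef_rot: [-0.001, 1.0, 0.001, 0.001]
contact_force: [-1.3, -0.5, -0.1]
finger_gap: 0.36
gripper_force: 0.0
[289. 353.] 0.019 [0.7167 0.3415] 0.0701
[332. 301.] 0.019 [0.6732 0.3567] 0.0179
[187. 301.] 0.019 [0.6732 0.2853] 0.018
[208. 212.] 0.019 [0.6164 0.2889] 0.0333
t 2.125 pos [0.6197 0.32   0.0532] yaw 90.1 tilt 0.21 shift [ 0.18 -0.16  4.07] az 0.1
```

```bash
python3 -m handwheel '[{"ax":0,"ay":0,"az":0,"dx":0.1,"dy":-0.1,"dz":2.5,"claw":0.36},{"ax":0,"ay":0,"az":0,"dx":0.1,"dy":-0.1,"dz":4.05,"claw":0.36},{"ax":0,"ay":0,"az":0,"dx":0.1,"dy":-0.1,"dz":4.05,"claw":0.36},{"ax":0,"ay":0,"az":0,"dx":0.1,"dy":-0.1,"dz":4.05,"claw":0.36}]' 20
python3 - <<'E'
from h import *
go((.618,.3185,.0125),90)
E
```

```text
clock: 2.62
tool_pos: [0.6183, 0.3177, 0.0113]
eef_rot: [-0.0, 1.0, 0.0, 0.001]
contact_force: [0.5, -0.0, 0.6]
finger_gap: 0.357
gripper_force: 0.0
t 2.625 pos [0.6183 0.3177 0.0113] yaw 90.0 tilt 0.09 shift [ 0.03  0.08 -0.12] az 0.0
```

```bash
python3 -m handwheel '[{"ax":0,"ay":0,"az":0,"dx":0,"dy":0.05,"dz":-0.12,"claw":0.36},{"ax":0,"ay":0,"az":0,"dx":0,"dy":0.05,"dz":-0.12,"claw":0.1},{"ax":0,"ay":0,"az":0,"dx":0,"dy":0.05,"dz":-0.12,"claw":0.0},{"ax":0,"ay":0,"az":0,"dx":0,"dy":0.05,"dz":-0.12,"claw":0.0},{"ax":0,"ay":0,"az":0,"dx":0,"dy":0.05,"dz":-0.12,"claw":0.0},{"ax":0,"ay":0,"az":0,"dx":0,"dy":0.05,"dz":-0.12,"claw":0.0}]' 25
python3 - <<'E'
from h import *
go((.618,.3185,.0125),90); print(sensors.get_obs()['contact_force'])
E
```

```text
clock: 3.38
tool_pos: [0.6178, 0.3178, 0.0116]
eef_rot: [-0.0, 1.0, 0.0, 0.0]
contact_force: [-0.1, -0.6, 0.7]
finger_gap: 0.123
gripper_force: 24.0
t 3.375 pos [0.6178 0.3178 0.0116] yaw 90.0 tilt 0.02 shift [-0.02  0.07 -0.09] az 0.0
[-0.13520584 -0.62702465  0.67455497]
```

Grasped: 11 mm opening, 24 N. I lift and move to a viewpoint near the winder.

```bash
python3 -m handwheel '[{"ax":0,"ay":0,"az":0,"dx":0,"dy":0,"dz":-3,"claw":0},{"ax":0,"ay":0,"az":0,"dx":0.5,"dy":-1,"dz":-9,"claw":0},{"ax":0,"ay":0,"az":0,"dx":2,"dy":-5,"dz":-13,"claw":0},{"ax":0,"ay":0,"az":0,"dx":3.5,"dy":-10.5,"dz":-16,"claw":0},{"ax":0,"ay":0,"az":0,"dx":3.8,"dy":-16.5,"dz":-18,"claw":0},{"ax":0,"ay":0,"az":0,"dx":3.8,"dy":-22.5,"dz":-20,"claw":0},{"ax":0,"ay":0,"az":0,"dx":3.8,"dy":-28.5,"dz":-20.8,"claw":0},{"ax":0,"ay":0,"az":0,"dx":3.8,"dy":-34.5,"dz":-20.8,"claw":0},{"ax":0,"ay":0,"az":0,"dx":3.8,"dy":-38.5,"dz":-20.8,"claw":0},{"ax":0,"ay":0,"az":0,"dx":3.8,"dy":-39.8,"dz":-20.8,"claw":0}]' 25
python3 -m handwheel '[{"ax":0,"ay":0,"az":0,"dx":0,"dy":0,"dz":0,"claw":0},{"ax":0,"ay":0,"az":0,"dx":0,"dy":0,"dz":0,"claw":0}]'
python3 - <<'E'
from h import *
p=viewer.camera_params('wrist'); im=viewer.camera('wrist'); cv2.imwrite('pics/w4.png',im)
import pickle; pickle.dump(p,open('w4.pkl','wb')); go((.51,-.05,.1),90)
E
```

```text
clock: 4.62
tool_pos: [0.579, -0.0844, 0.219]
eef_rot: [0.003, 1.0, -0.001, -0.001]
contact_force: [0.2, 0.5, -0.6]
finger_gap: 0.125
gripper_force: 24.0
clock: 4.88
tool_pos: [0.5798, -0.0776, 0.2193]
eef_rot: [-0.002, 1.0, 0.001, -0.0]
contact_force: [-0.2, 0.8, -1.3]
finger_gap: 0.126
gripper_force: 24.0
t 4.925 pos [ 0.5799 -0.0776  0.2194] yaw 90.2 tilt 0.07 shift [ 6.98  2.77 11.94] az 0.2
```

View pics/w4.png

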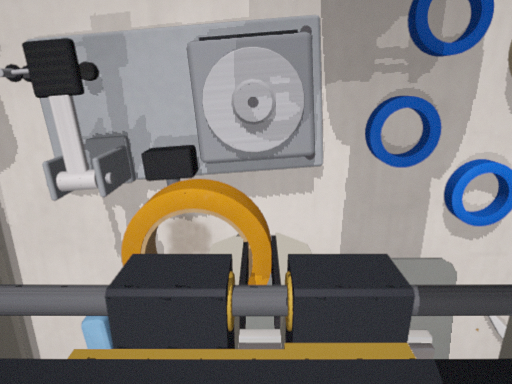

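The wrist view shows the turntable at (253,101), hub top at (253,102), pad at (53,68) and gauge post at about (12,72). The held orange ring is lower centre. I fit the disc, the pad and the held ring.

Run:
```python
from h import *; import pickle
from scipy.optimize import least_squares
p=pickle.load(open('w4.pkl','rb')); im=cv2.imread('pics/w4.png'); g=cv2.cvtColor(im,cv2.COLOR_BGR2GRAY)
ed=cv2.Canny(g,30,80); ys,xs=np.nonzero(ed); P=np.c_[xs,ys]; hub0=np.array([253,101.])
r=np.linalg.norm(P-hub0,axis=1)
def fit(Q,z,r0,free=True):
    X=onz(p,Q,z)[:,:2]; f=lambda s:np.hypot(*(X-s[:2]).T)-s[2]
    s=least_squares(f,[*X.mean(0),r0],loss='soft_l1',f_scale=.0008); print(z,len(Q),s.x.round(4),np.median(abs(f(s.x))).round(5)); return s.x
print('disc');fit(P[(r>48)&(r<61)&(P[:,1]>40)],.045,.048)
print('hub');fit(P[(r>14)&(r<26)],.054,.0175); fit(P[(r>14)&(r<26)],.051,.0205)
hsv=cv2.cvtColor(im,cv2.COLOR_BGR2HSV)
m=cv2.inRange(hsv,(8,150,60),(24,255,255)); m[:, :]=m; m[250:]=0
o=sensors.get_obs()['tool_pos']; zt=o[2]-.0116+.019
c=max(cv2.findContours(m,cv2.RETR_EXTERNAL,cv2.CHAIN_APPROX_NONE)[0],key=cv2.contourArea).reshape(-1,2)
# outer edge: points above
c0=np.array([197,258]); rr=np.linalg.norm(c-c0,axis=1); Q=c[(rr>68)&(c[:,1]<240)]
print('held tcp',o.round(4));fit(Q,zt,.037)
m=(g<45).astype(np.uint8)*255; m[120:]=0;m[:,110:]=0;m=cv2.morphologyEx(m,cv2.MORPH_OPEN,np.ones((25,25)))
q=max(cv2.findContours(m,cv2.RETR_EXTERNAL,cv2.CHAIN_APPROX_NONE)[0],key=cv2.contourArea); b=cv2.minAreaRect(q);print('pad',b)
B=cv2.boxPoints(b);print(onz(p,B,.083).round(4),onz(p,[b[0]],.083))
# base plate edges at z=.014 (bottom edge in image right part, right edge)
print('plate right',onz(p,[(320,20),(321,164)],.014).round(4).tolist())
```

```text
disc
0.045 674 [ 0.5155 -0.0827  0.0493] 0.00233
hub
0.054 303 [ 0.5136 -0.0837  0.0189] 0.00143
0.051 303 [ 0.5137 -0.0838  0.019 ] 0.00144
held tcp [ 0.5799 -0.0776  0.2194]
0.2267696968084312 180 [ 0.5741 -0.1058  0.0347] 0.00041Traceback (most recent call last):
  File "<stdin>", line 19, in <module>
ValueError: max() iterable argument is empty
```

Run:
```python
from h import *; import pickle
from scipy.optimize import least_squares
p=pickle.load(open('w4.pkl','rb')); im=cv2.imread('pics/w4.png'); g=cv2.GaussianBlur(cv2.cvtColor(im,cv2.COLOR_BGR2GRAY),(3,3),0).astype(np.float32)
def fit(Q,z,r0,fix=False):
    X=onz(p,Q,z)[:,:2]; f=lambda s:np.hypot(*(X-s[:2]).T)-(r0 if fix else s[2])
    s=least_squares(f,[*X.mean(0),r0],loss='soft_l1',f_scale=.0005); print(z,len(Q),s.x.round(4),np.median(abs(f(s.x))).round(5))
# radial scan: strongest gradient near expected radius
c=np.array([253,101.])
for nm,lo,hi,z,r0 in(('disc',46,62,.045,.048),('hub',15,28,.054,.0175),('hub6',15,28,.045,.0205)):
    Q=[]
    for a in np.radians(np.arange(0,360,4)):
        t=np.arange(lo,hi,.5); pts=c+np.outer(t,[np.cos(a),np.sin(a)])
        v=cv2.remap(g,pts[:,0].astype(np.float32)[None],pts[:,1].astype(np.float32)[None],cv2.INTER_LINEAR)[0]
        d=np.abs(v[4:]-v[:-4]); k=d.argmax()
        if d[k]>12: Q.append(pts[k+2])
    print(nm); fit(Q,z,r0); fit(Q,z,r0,True)
hsv=cv2.cvtColor(im,cv2.COLOR_BGR2HSV)
m=cv2.inRange(hsv,(8,150,60),(24,255,255)); m[250:]=0
o=sensors.get_obs()['tool_pos']
q=max(cv2.findContours(m,cv2.RETR_EXTERNAL,cv2.CHAIN_APPROX_NONE)[0],key=cv2.contourArea).reshape(-1,2)
rr=np.linalg.norm(q-[197,258],axis=1); Q=q[(rr>68)&(q[:,1]<240)]; Qi=q[(rr<60)&(q[:,1]<240)&(q[:,0]<240)]
for z in(o[2]-.0116+.019,o[2]-.0116): fit(Q,z,.037);fit(Q,z,.037,True)
if len(Qi)>9: fit(Qi,o[2]-.0116+.019,.024,True); print(Qi.min(0),Qi.max(0))
s=(g<60).astype(np.uint8); s[115:]=0;s[:,:22]=0;s[:,100:]=0; s=cv2.morphologyEx(s,cv2.MORPH_OPEN,np.ones((21,21)))
q=cv2.findNonZero(s); b=cv2.minAreaRect(q); print('pad',b,onz(p,[b[0]],.083),onz(p,cv2.boxPoints(b),.083).round(3).tolist())
```

```text
disc
0.045 90 [ 0.5133 -0.0832  0.0476] 0.0002
0.045 90 [ 0.5133 -0.0833  0.048 ] 0.00053
hub
0.054 72 [ 0.512  -0.0837  0.019 ] 0.00051
0.054 72 [ 0.5132 -0.0835  0.0175] 0.00134
hub6
0.045 72 [ 0.5124 -0.0839  0.0195] 0.00053
0.045 72 [ 0.5116 -0.0834  0.0205] 0.00093
0.2267696968084312 180 [ 0.5739 -0.1058  0.0346] 0.00039
0.2267696968084312 180 [ 0.5768 -0.1056  0.037 ] 0.00059
0.20776969680843121 180 [ 0.5834 -0.1093  0.0389] 0.00042
0.20776969680843121 180 [ 0.5814 -0.1087  0.037 ] 0.00025
0.2267696968084312 103 [ 0.5766 -0.1085  0.024 ] 0.00047
[143 208] [239 239]
pad ((54.5, 67.0), (54.0, 53.0), 90.0) [[ 0.48509598 -0.24267692  0.083     ]] [[0.465, -0.26, 0.083], [0.465, -0.218, 0.083], [0.506, -0.224, 0.083], [0.506, -0.268, 0.083]]
```

```bash
python3 -m handwheel '[{"ax":0,"ay":0,"az":0,"dx":3.3,"dy":1.2,"dz":4,"claw":0},{"ax":0,"ay":0,"az":0,"dx":6.6,"dy":2.5,"dz":8,"claw":0},{"ax":0,"ay":0,"az":0,"dx":6.6,"dy":2.5,"dz":12,"claw":0},{"ax":0,"ay":0,"az":0,"dx":6.6,"dy":2.5,"dz":13.9,"claw":0},{"ax":0,"ay":0,"az":0,"dx":6.6,"dy":2.5,"dz":13.9,"claw":0},{"ax":0,"ay":0,"az":0,"dx":6.6,"dy":2.5,"dz":13.9,"claw":0},{"ax":0,"ay":0,"az":0,"dx":6.6,"dy":2.5,"dz":13.9,"claw":0}]'
python3 - <<'E'
from h import *
go((.5138,-.0524,.0575),90)
E
```

```text
clock: 5.8
tool_pos: [0.5149, -0.055, 0.0816]
eef_rot: [-0.0, 1.0, -0.0, 0.001]
contact_force: [-0.0, 0.1, -0.5]
finger_gap: 0.119
gripper_force: 24.4
t 5.8 pos [ 0.5149 -0.055   0.0816] yaw 90.0 tilt 0.13 shift [0.11 0.26 2.41] az 0.0
```

```bash
python3 -m handwheel '[{"ax":0,"ay":0,"az":0,"dx":0.1,"dy":0.2,"dz":0.4,"claw":0},{"ax":0,"ay":0,"az":0,"dx":0.1,"dy":0.2,"dz":0.6,"claw":0},{"ax":0,"ay":0,"az":0,"dx":0.1,"dy":0.2,"dz":0.6,"claw":0},{"ax":0,"ay":0,"az":0,"dx":0.1,"dy":0.2,"dz":0.6,"claw":0}]'
python3 - <<'E'
from h import *
p=viewer.camera_params('wrist'); im=viewer.camera('wrist'); cv2.imwrite('pics/w5.png',im)
im=viewer.camera('scene'); cv2.imwrite('pics/s5.png',cv2.resize(im[175:285,220:360],None,fx=4,fy=4,interpolation=cv2.INTER_CUBIC))
go((.5138,-.0524,.0575),90)
E
```

```text
clock: 6.3
tool_pos: [0.5127, -0.0534, 0.0744]
eef_rot: [-0.0, 1.0, 0.0, -0.0]
contact_force: [-0.1, 0.1, -1.6]
finger_gap: 0.122
gripper_force: 24.4
t 6.4 pos [ 0.5128 -0.0534  0.0744] yaw 90.0 tilt 0.0 shift [-0.1   0.1   1.69] az -0.0
```

View pics/w5.png

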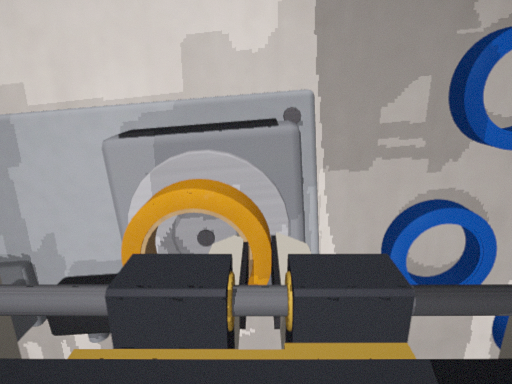

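The view shows the ring held just above the turntable, with the hub's centre dot at (206,238) inside the hole. Quick numeric check of the offset:

Run:
```python
from h import *
from scipy.optimize import least_squares
p=viewer.camera_params('wrist'); im=cv2.imread('pics/w5.png')
def fit(Q,z,r0):
    X=onz(p,Q,z)[:,:2]; f=lambda s:np.hypot(*(X-s[:2]).T)-r0
    s=least_squares(f,X.mean(0),loss='soft_l1',f_scale=.0005); print(z,len(Q),s.x.round(4),np.median(abs(f(s.x))).round(5))
print('hub dot',onz(p,[(206,238)],.054))
m=cv2.inRange(cv2.cvtColor(im,cv2.COLOR_BGR2HSV),(8,150,60),(24,255,255)); m[250:]=0
q=max(cv2.findContours(m,cv2.RETR_EXTERNAL,cv2.CHAIN_APPROX_NONE)[0],key=cv2.contourArea).reshape(-1,2)
rr=np.linalg.norm(q-[197,258],axis=1); Q=q[(rr>68)&(q[:,1]<240)]; Qi=q[(rr<60)&(q[:,1]<240)&(q[:,0]<240)]
zb=.0744-.0116
fit(Q,zb,.037);fit(Q,zb+.019,.037);fit(Qi,zb+.019,.024)
g=cv2.GaussianBlur(cv2.cvtColor(im,cv2.COLOR_BGR2GRAY),(3,3),0).astype(np.float32)
c=np.array([208,232.]);Q=[]
for a in np.radians(np.arange(195,345,3)):
    t=np.arange(68,95,.5); pts=c+np.outer(t,[np.cos(a),np.sin(a)]); 
    v=cv2.remap(g,pts[:,0].astype(np.float32)[None],pts[:,1].astype(np.float32)[None],1)[0]; d=v[:-4]-v[4:]; k=d.argmax()
    if d[k]>10: Q.append(pts[k+2])
fit(Q,.045,.048)
```

```text
hub dot [[ 0.51443156 -0.08311017  0.054     ]]
0.0628 180 [ 0.5143 -0.0844] 0.00026
0.0818 180 [ 0.5097 -0.0815] 0.00059
0.0818 103 [ 0.5095 -0.0843] 0.00044
0.045 50 [ 0.5138 -0.0831] 0.00029
```

Ring centre is about (0.513, -0.0844) against hub (0.514, -0.0832). I correct 1 mm in each axis and lower.

```bash
python3 -m handwheel '[{"ax":0,"ay":0,"az":0,"dx":-0.1,"dy":0.1,"dz":0.4,"claw":0},{"ax":0,"ay":0,"az":0,"dx":-0.1,"dy":0.1,"dz":0.9,"claw":0},{"ax":0,"ay":0,"az":0,"dx":-0.1,"dy":0.1,"dz":1.4,"claw":0},{"ax":0,"ay":0,"az":0,"dx":-0.1,"dy":0.1,"dz":1.65,"claw":0},{"ax":0,"ay":0,"az":0,"dx":-0.1,"dy":0.1,"dz":1.65,"claw":0},{"ax":0,"ay":0,"az":0,"dx":-0.1,"dy":0.1,"dz":1.65,"claw":0}]'
python3 - <<'E'
from h import *
go((.5138,-.0524,.0566),90); print(sensors.get_obs()['contact_force'])
E
```

```text
clock: 7.15
tool_pos: [0.5138, -0.0523, 0.058]
eef_rot: [-0.0, 1.0, 0.0, 0.0]
contact_force: [0.1, 0.3, -0.2]
finger_gap: 0.121
gripper_force: 24.4
t 7.15 pos [ 0.5138 -0.0523  0.058 ] yaw 90.0 tilt 0.01 shift [ 0.   -0.01  0.14] az 0.0
[ 0.1269566   0.26417608 -0.16074483]
```

```bash
python3 -m handwheel '[{"ax":0,"ay":0,"az":0,"dx":0,"dy":0,"dz":0.1,"claw":0.1},{"ax":0,"ay":0,"az":0,"dx":0,"dy":0,"dz":0.1,"claw":0.36},{"ax":0,"ay":0,"az":0,"dx":0,"dy":0,"dz":0.1,"claw":0.36},{"ax":0,"ay":0,"az":0,"dx":0,"dy":0,"dz":0.1,"claw":0.36},{"ax":0,"ay":0,"az":0,"dx":0,"dy":0,"dz":-2,"claw":0.36},{"ax":0,"ay":0,"az":0,"dx":0,"dy":0,"dz":-6,"claw":0.36},{"ax":0,"ay":0,"az":0,"dx":-3,"dy":-3,"dz":-12,"claw":0.36},{"ax":0,"ay":0,"az":0,"dx":-6,"dy":-5,"dz":-16,"claw":0},{"ax":0,"ay":0,"az":0,"dx":-6,"dy":-5,"dz":-16,"claw":0},{"ax":0,"ay":0,"az":0,"dx":-6,"dy":-5,"dz":-16,"claw":0}]'
python3 - <<'E'
from h import *
from ring import ring
import pickle
p=viewer.camera_params('wrist'); im=viewer.camera('wrist'); cv2.imwrite('pics/w6.png',im); pickle.dump(p,open('w6.pkl','wb'))
ring(im[:250],p,(.064,)); go((.485,-.243,.12),90)
E
```

```text
clock: 8.4
tool_pos: [0.5731, -0.1021, 0.2174]
eef_rot: [0.0, 1.0, 0.0, -0.0]
contact_force: [-0.3, 0.9, -1.8]
finger_gap: 0.084
gripper_force: 0.0
[281. 110.] 0.064 [ 0.5142 -0.0824] 0.0361
[281. 111.] 0.064 [ 0.5143 -0.0824] 0.0279
t 8.45 pos [ 0.5722 -0.1015  0.2165] yaw 90.0 tilt 0.17 shift [  8.7  -14.15   9.66] az 0.0
```

View pics/w6.png

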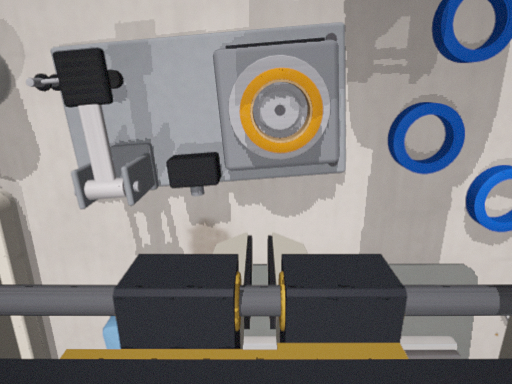

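The ring is seated: centre (0.5142, -0.0824), about 1 mm from the hub. The fingers are nearly shut, and the pad is at (83,77).

```bash
python3 - <<'E'
from h import *; import pickle
p=pickle.load(open('w6.pkl','rb')); print(onz(p,[(83,77),(83,49),(83,104)],.083).round(4))
E
python3 -m handwheel '[{"ax":0,"ay":0,"az":-4,"dx":3,"dy":-4.5,"dz":0,"claw":0},{"ax":0,"ay":0,"az":-4,"dx":6,"dy":-9.5,"dz":2,"claw":0},{"ax":0,"ay":0,"az":-4,"dx":8.7,"dy":-14,"dz":5,"claw":0},{"ax":0,"ay":0,"az":-4,"dx":8.7,"dy":-14.2,"dz":9,"claw":0},{"ax":0,"ay":0,"az":-4,"dx":8.7,"dy":-14.2,"dz":10,"claw":0},{"ax":0,"ay":0,"az":-4,"dx":8.7,"dy":-14.2,"dz":10,"claw":0},{"ax":0,"ay":0,"az":-4,"dx":8.7,"dy":-14.2,"dz":10,"claw":0}]'
python3 - <<'E'
from h import *
go((.485,-.243,.066),94)
im=viewer.camera('scene'); cv2.imwrite('pics/s7.png',cv2.resize(im[175:295,250:390],None,fx=4,fy=4,interpolation=cv2.INTER_CUBIC))
E
```

```text
[[ 0.4855 -0.2441  0.083 ]
 [ 0.4644 -0.241   0.083 ]
 [ 0.5067 -0.2473  0.083 ]]
clock: 9.32
tool_pos: [0.4881, -0.2434, 0.1191]
eef_rot: [-0.036, 0.999, -0.0, 0.001]
contact_force: [-0.2, 0.6, 0.2]
finger_gap: 0.009
gripper_force: 0.0
t 9.325 pos [ 0.4881 -0.2434  0.1191] yaw 94.1 tilt 0.1 shift [0.32 0.06 5.31] az 0.1
```

View pics/s7.png

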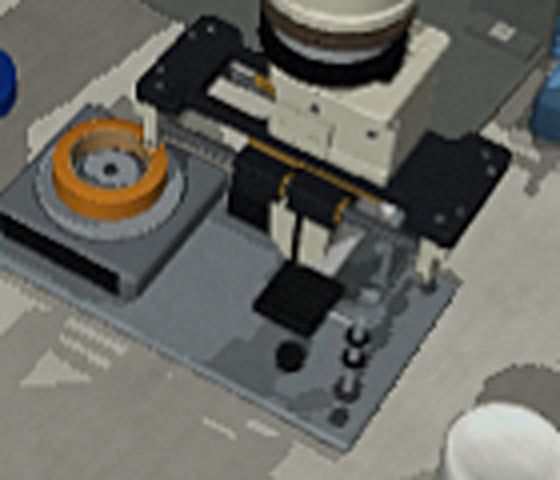

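The fingers are shut directly over the pad, and the ring lies flat round the hub. I press in gently.

```bash
python3 -m handwheel '[{"ax":0,"ay":0,"az":0,"dx":0.3,"dy":0.05,"dz":1.5,"claw":0},{"ax":0,"ay":0,"az":0,"dx":0.3,"dy":0.05,"dz":2.8,"claw":0},{"ax":0,"ay":0,"az":0,"dx":0.3,"dy":0.05,"dz":3.6,"claw":0},{"ax":0,"ay":0,"az":0,"dx":0.3,"dy":0.05,"dz":4.2,"claw":0},{"ax":0,"ay":0,"az":0,"dx":0.3,"dy":0.05,"dz":4.7,"claw":0},{"ax":0,"ay":0,"az":0,"dx":0.3,"dy":0.05,"dz":5.1,"claw":0},{"ax":0,"ay":0,"az":0,"dx":0.3,"dy":0.05,"dz":5.1,"claw":0},{"ax":0,"ay":0,"az":0,"dx":0.3,"dy":0.05,"dz":5.1,"claw":0}]'
```

```text
clock: 10.38
tool_pos: [0.4836, -0.2439, 0.0671]
eef_rot: [-0.035, 0.999, 0.0, -0.0]
contact_force: [-2.7, 1.6, 7.2]
finger_gap: 0.006
gripper_force: 3.9
```

```bash
python3 -m handwheel '[{"ax":0,"ay":0,"az":0,"dx":0,"dy":0,"dz":0.05,"claw":0},{"ax":0,"ay":0,"az":0,"dx":0,"dy":0,"dz":0.05,"claw":0},{"ax":0,"ay":0,"az":0,"dx":0,"dy":0,"dz":0.05,"claw":0},{"ax":0,"ay":0,"az":0,"dx":0,"dy":0,"dz":0.05,"claw":0},{"ax":0,"ay":0,"az":0,"dx":0,"dy":0,"dz":0.05,"claw":0},{"ax":0,"ay":0,"az":0,"dx":0,"dy":0,"dz":0.05,"claw":0},{"ax":0,"ay":0,"az":0,"dx":0,"dy":0,"dz":0.05,"claw":0},{"ax":0,"ay":0,"az":0,"dx":0,"dy":0,"dz":0.05,"claw":0}]'
python3 - <<'E'
from h import *
im=viewer.camera('scene'); cv2.imwrite('pics/s8.png',cv2.resize(im[190:290,270:390],None,fx=5,fy=5,interpolation=cv2.INTER_CUBIC)); o=sensors.get_obs();print(o['tool_pos'],o['contact_force'])
E
```

```text
clock: 11.38
tool_pos: [0.4836, -0.2438, 0.0667]
eef_rot: [-0.035, 0.999, 0.0, -0.0]
contact_force: [-2.6, 1.1, 7.5]
finger_gap: 0.007
gripper_force: 4.0
[ 0.48362159 -0.24379924  0.06671158] [-2.68810076  1.74691706  8.39429474]
```

View pics/s8.png

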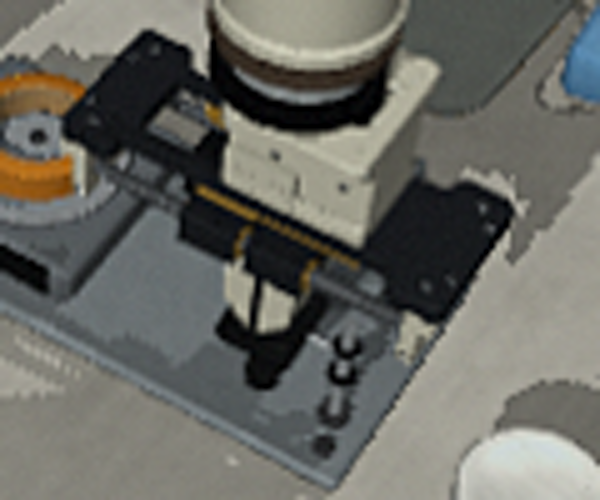

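The pad is pressed under the shut fingertips. The picture is too coarse to read the pointer against the collars, but tip height (66.7 mm) and force (about 8 N) both match the middle position, about 0.19 rad. The ring is undisturbed, so I hand in.

```bash
python3 -c "
from bench import ticket; print(ticket.sign_off())"
```

```text
the job is handed in; nothing more can be done
None
```

I put the orange roll on the hub (about 1 mm off centre) and let go, then handed in at about 11.5 s still pressing the lever at about 0.19 rad with about 8 N; that angle comes from fingertip height and force, since the pictures were too coarse to show the pointer between the collars.

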